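# Key on and start the laser box

### The arm

A 7-joint arm with a two-finger parallel gripper is mounted at the origin on a cart in front of the work surface, level with it; the furniture and walls round the work are solid. World frame = base frame: x ahead of the robot, y to its left, z up, the work surface at z = 0. Lengths are in m, angles in rad, forces in N, time in s.
With the tool pointing down it reaches from about 0.4 to 0.875 m from the base axis. Payload 19.3 kg.
Tool frame: the origin (TCP) lies where the fingers leave the gripper's body, on its centre line; the fingertips stand bot.tip_reach ahead of it and the grasp point (between the pads) lies 54 mm ahead of it (bot.tip_reach is the distance from the TCP to the fingertips, in m); z points along the fingers, y is the line along which they close (so a half turn about z gives the same grasp; the last joint's range is limited). The gripper opens to 85 mm and grips with 20 to 120 N. Pads are 22 mm wide; open, the fingers measure 114 mm over their backs; the gripper's body (76 mm by 85 mm) begins 54 mm behind the grasp point. The pads swing forward as they close: fully open they stand 13 mm farther back than shut.
Start: joints at [1.254, 0.521, -0.036, 1.599, 0.021, 1.021, -0.113], TCP at [0.153, -0.606, 0.304] pointing down, gripper open.
Joint ranges: [-2.91, 2.91], [-0.3, 2.13], [-1.5, 1.42], [0.17, 2.43], [-1.26, 4.41], [0.16, 1.93], [-2.52, 2.52]. Speed limits (rad/s): [1.89, 1.89, 2.39, 2.39, 3.01, 3.01, 3.01].

### API

Orientations are given as [roll, pitch, yaw] about the fixed x, y, z axes, in that order (R = Rz(yaw) Ry(pitch) Rx(roll)).
In Python, from workcell import bot gives the robot as it stands. The module is installed in compiled form; this text tells all that it offers.
- The arm moves only by the shell command python3 -m jog 'ROWS' [FORCE]. ROWS is JSON, a list that holds one entry, the list of rows, each a list of 7 numbers: the shift along the tool's x, y, z in mm, then the turn, a rotation vector about the tool's x, y, z in rad, then the opening, from 0 (shut) to 1 (fully open). In form: [[[tx, ty, tz, wx, wy, wz, fingers], ...]]. A call has 1 to 5 rows; each row shifts and turns the commanded pose from where the row before left it, along the tool's axes as they then stand; what a row does not reach is not made up. A row lasts 1/10 s, in which the tool goes at most 50 mm and 8.59 degrees, less where a joint would pass 70% of its speed; a pose out of reach is approached as far as the arm can. A call is refused whole if a number of a shift passes 50 or a number of a turn 0.15, either way. A call with a gripper value outside its range is refused whole. The fingers move at their own pace and stop on an object; FORCE is the grip in N (left out, the last holds). Time passes only in rows, so rows that do not move let the fingers close. It gives the time, the measured TCP pose, the force, the opening and the grip force at its end, in the units of the state.
- bot.observe(): the state, without advancing time (a new reading comes with each control period).
- bot.grab_frame(name): name is "scene" or "side" or "wrist"; returns a dict with "img" (384x512x3 uint8, red, green, blue), "intrinsics" (3x3 intrinsics, pixels), "R" (3x3) and "t" (3): a world point X has camera coordinates R X + t; the wrist camera has in their place "tool_from_camera" (4x4, takes a point from camera to tool coordinates, whose origin is the TCP and whose axes are the flange's). Camera axes: x right, y down, z forward; pixel columns grow to the right and rows downward; lengths in m; the calibration is good to about 2 mm. A picture is of the moment at which its call begins: read the wrist's pose just before it. There is no depth.
- bot.job_done(): hands the job in; it is judged then, once.
Trained networks look in a picture, given as the dict that the camera call returned (one of the last four; its "shot" number tells which), for a name from the list of things; names that differ only in an ending like _2 or _b are one class to them, and where a whole thing is asked for, a point or a joint stands for the part that bears it (a point fixed in the world has none). Each returns a list of dicts, best first, with "conf" (0 to 1); they miss things now and then, are a little off and sometimes report something else, mostly with a low value. They report only what shows in the picture. A call takes as long as a camera call. They do not tell look-alikes from the thing itself.
- bot.trace(query, picture): "region" (384x512 bool, what is visible of it).
- bot.spot_point(query, picture): "xyz" ([x, y, z] in m, in world coordinates, good to about 4 mm: a listed point, or the origin of a listed thing).
The state is a dict: "clock": time; "qpos": joint angles; "qd": joint speeds; "joint_efforts": joint torques, N m; "position": TCP position; "tool_rot": TCP orientation; "force": force on the tool from outside, world axes, zero at the start; "moment": the same for the moment, N m; "grip_width": finger opening in m; "finger_force": force on a finger pad.
Only numpy, scipy, OpenCV 4.12 (cv2) and the standard library are available. Lean on these libraries where they do the work, as an engineer would, in place of code of your own. Each camera call takes 0.05 s, during which the arm holds its last target. There are 200 camera calls.

### The job

Switch on the laser driver box: take the key with the round head from the wooden rack, push it fully home into the box's key switch and turn it clockwise to the stop (on). Then press the black start button down and let it spring back. Leave the round-headed key in the switch, turned on; leave the square-headed key in the rack and the other things on the bench alone.

Things in the scene. Friction and masses are not known exactly. Their poses are not given: they have to be found in the camera images.
- round_key: The loose key that fits, 90 mm long, 60 g, upright in one of the rack's two slots (varies). Black round head above a steel shoulder (34 x 16 x 6 mm, z 0 to 6 mm) and blade. Origin: on the key's axis at the shoulder's underside; z up to the head, x along the width, y through the thickness. Blade 20 mm wide, 6 mm thick, down to z = -40 mm; may go in either way round.
- round_key_bow (a point): Near the middle of the round key's head, 29 mm above the key's origin, same axes: the place to pinch, by the head's flat faces (closing along y). The head is a disc 44 mm across and 10 mm thick, centred at z = 28 mm of the key and reaching z = 50 mm.
- square_key: The other loose key, which does not fit and stays in the rack: same build, but a square head (44 mm wide, 45 mm high, z 5 to 50 mm, 10 mm thick) and a blade 27 mm wide. Origin and axes as for the round key.
- key_rack: Fixed wooden key rack, 62 x 160 x 50 mm on a darker 78 x 176 x 6 mm base. Origin: centre of its underside, z up; y is its long side. Two roomy slots in its top at y = -40 and +40 mm, each 10 mm (x) by 30 mm (y), 44 mm deep; the keys rest on it by their shoulders, the flat faces of the heads turned to the rack's +x and -x.
- laser_box: Fixed grey laser driver box, 140 x 180 x 60 mm. Origin: centre of its underside on the bench; z up. In its top: the key switch at (0, +45 mm) with a round black bezel 58 mm across that stands 12 mm above the top, and the start button at (0, -45 mm).
- keyway (a point): Centre of the keyway's mouth, in the top of the switch's turning metal barrel, 72 mm above the bench, level with the bezel. Turns with the barrel: x along the slot's long side, z up. Slot 21.5 mm (x) by 7.5 mm (y) with a 3 mm bevel round the mouth, 52 mm deep. The key is home when its shoulder rests on the barrel, its origin at this point.
- barrel (a joint): Angle of the key switch's barrel, rad: 0 = off (slot along the box's x), grows as it is turned clockwise seen from above, to a hard stop at 1.4 = on. It may start up to 0.2 from off, stays where it is left, and needs about 0.05 N m. The key has about 0.08 rad of play in the slot.
- start_top (a point): Centre of the top of the start button: a round black push button, 32 mm across, in a steel housing on top of the box, 90 mm from the keyway. z up.
- start (a joint): Travel of the start button, m: 0 = out, 0.006 = fully down. A spring pushes it back; fully down takes 5 N.
- screwdriver_red: Bystander: small screwdriver, 149 mm long, 17 mm thick, lying on the bench beyond the box. Origin at its underside.
- eyepiece_1: Bystander: black eyepiece, 35 mm across, 42 mm high, standing on the bench beyond the rack. Origin at its underside.
- grease_jar: Bystander: jar with black lid, 46 mm across, 34 mm high, standing on the bench left of the rack. Origin at its underside. Further left, from about y = 0.45 m (x 0.38 to 0.76 m), stands a fixed microscope stand 370 mm high: keep the arm clear of it.
Not all that is in view belongs to the job. There is more than one size of the laser_box; the job needs the larger.

How it is judged:
On the way, in this order (a step that is already met when the one before it is completed fails the run):
1. the round-headed key is fully home in the key switch, which is still off (z of round_key in the frame of keyway between -0.006 and 0.004 m and horizontal distance between round_key and keyway below 0.004 m and angle between the z axis of round_key and the z axis of keyway, either way round below 0.12 rad and value of joint barrel below 0.5 rad), for 0.1 s.
2. with the key home, the switch is turned clockwise to on (z of round_key in the frame of keyway between -0.006 and 0.004 m and horizontal distance between round_key and keyway below 0.004 m and angle between the z axis of round_key and the z axis of keyway, either way round below 0.12 rad and value of joint barrel above 1.25 rad), for 0.1 s.
3. the start button is pressed down (4 of its 6 mm or more) (value of joint start above 0.004 m), for 0.05 s.
At the end, for the whole second after the job is handed in: Round-headed key at rest in the switch: shoulder within 4 mm of the barrel's face and centre, upright within 0.12 rad; switch on (past 1.25 of 1.4 rad); start button out (within 2 mm); square-headed key in the rack and bystanders within 30 mm of their starts (all of step 2 and value of joint start below 0.002 m and linear speed of round_key below 0.02 m/s and distance of each of square_key, screwdriver_red, eyepiece_1, grease_jar from where it was at the start of the episode below 0.03 m); the robot touches nothing.
It fails at once if the start button is pressed while the switch is not on (value of joint start above 0.004 m and value of joint barrel below 1 rad).
It fails at once if the square-headed key is taken from the rack or knocked away (distance of square_key from where it was at the start of the episode above 0.03 m).
It fails at once if a bystander is moved by more than 30 mm (distance of any of screwdriver_red, eyepiece_1, grease_jar from where it was at the start of the episode above 0.03 m).
It also fails if it takes over 59 s, if anything falls off the work surface, if the arm or the gripper's body presses on something with over 40 N, if the wrist force passes 120 N, or if a joint passes its speed limit or range.

## Working session

There is one attempt and no reset: what is moved stays moved. The work goes in short steps, Python scripts to look and compute and a shell command to move; the robot and the scene stay as the last step left them, time stands still between calls to the robot, and variables do not carry over. Pictures are saved under pics/ and viewed, at most 10 in all, crops included, and the job is handed in when it is done.

```bash
mkdir -p pics; cat > h.py <<'E'
import numpy as np,cv2
from workcell import bot
def save(p,name): cv2.imwrite('pics/'+name,p["img"][:,:,::-1])
def proj(p,X):
    c=p["R"]@np.array(X)+p["t"]; u=p["intrinsics"]@c; return u[:2]/u[2]
E
python3 - <<'E'
from h import *
s=bot.observe();print(s['clock'],s['position'],s['tool_rot'],bot.tip_reach,s['grip_width'])
ims=[]
for n in("scene","side"):
    p=bot.grab_frame(n);ims.append(p["img"])
    print(n,'cam',-np.array(p["R"]).T@p["t"])
    for q in("round_key","round_key_bow","square_key","key_rack","laser_box","keyway","start_top","screwdriver_red","eyepiece_1","grease_jar"):
        print(q,[(round(d['conf'],2),np.round(d['xyz'],3).tolist(),proj(p,d['xyz']).astype(int).tolist()) for d in bot.spot_point(q,p)[:3]])
cv2.imwrite('pics/a.png',cv2.resize(np.vstack(ims),None,fx=.78,fy=.78)[:,:,::-1])
cv2.imwrite('pics/scene.png',cv2.resize(ims[0],(768,576))[:,:,::-1])
cv2.imwrite('pics/side.png',cv2.resize(ims[1],(768,576))[:,:,::-1])
E
```

```text
0.0 [ 0.15260954 -0.60581817  0.30333055] [-3.14047861e+00  7.19074171e-05  2.46832906e-01] 0.0726 0.08521209573179904
scene cam [-0.28163916  0.73130961  0.59759408]
round_key [(0.65, [0.513, 0.178, 0.052], [239, 204])]
round_key_bow [(0.62, [0.518, 0.179, 0.082], [237, 191])]
square_key [(0.92, [0.481, 0.252, 0.052], [219, 221]), (0.19, [0.513, 0.177, 0.053], [240, 204])]
key_rack [(0.56, [0.497, 0.217, -0.001], [229, 233])]
laser_box [(0.75, [0.314, 0.27, 0.003], [260, 283]), (0.57, [0.502, -0.123, -0.001], [337, 190])]
keyway [(0.65, [0.314, 0.302, 0.052], [246, 268]), (0.59, [0.496, -0.078, 0.074], [328, 169])]
start_top [(0.6, [0.514, -0.169, 0.084], [349, 154]), (0.39, [0.318, 0.243, 0.053], [270, 255])]
screwdriver_red [(0.53, [0.723, -0.026, -0.001], [256, 170]), (0.24, [0.682, 0.285, -0.001], [162, 209])]
eyepiece_1 []
grease_jar [(0.86, [0.438, 0.406, 0.002], [165, 277])]
side cam [ 0.56300884 -0.70975058  0.51653676]
round_key [(0.44, [0.515, 0.174, 0.048], [248, 185]), (0.27, [0.434, 0.408, -0.002], [227, 166])]
round_key_bow [(0.62, [0.505, -0.124, -0.002], [238, 270]), (0.56, [0.514, 0.176, 0.073], [247, 176])]
square_key [(0.65, [0.483, 0.25, 0.049], [238, 172])]
key_rack [(0.75, [0.498, 0.211, -0.0], [243, 193])]
laser_box [(0.78, [0.319, 0.264, 0.0], [186, 185]), (0.69, [0.507, -0.121, 0.001], [239, 268])]
keyway [(0.59, [0.494, -0.082, 0.076], [232, 229]), (0.58, [0.317, 0.301, 0.044], [186, 167])]
start_top [(0.46, [0.513, -0.17, 0.085], [239, 251]), (0.42, [0.321, 0.241, 0.054], [183, 173])]
screwdriver_red [(0.62, [0.724, -0.026, 0.003], [333, 241])]
eyepiece_1 [(0.43, [0.678, 0.29, -0.004], [301, 182])]
grease_jar [(0.46, [0.435, 0.409, 0.0], [227, 165])]
```

View pics/scene.png

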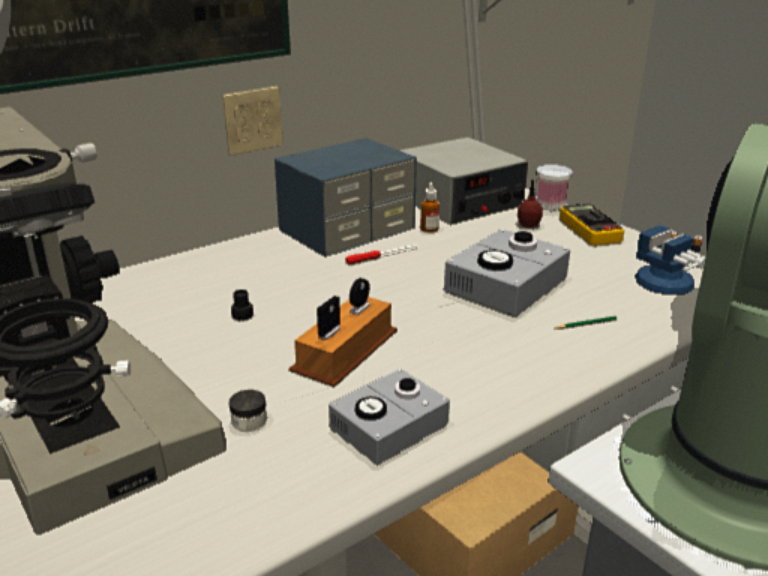

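View pics/side.png

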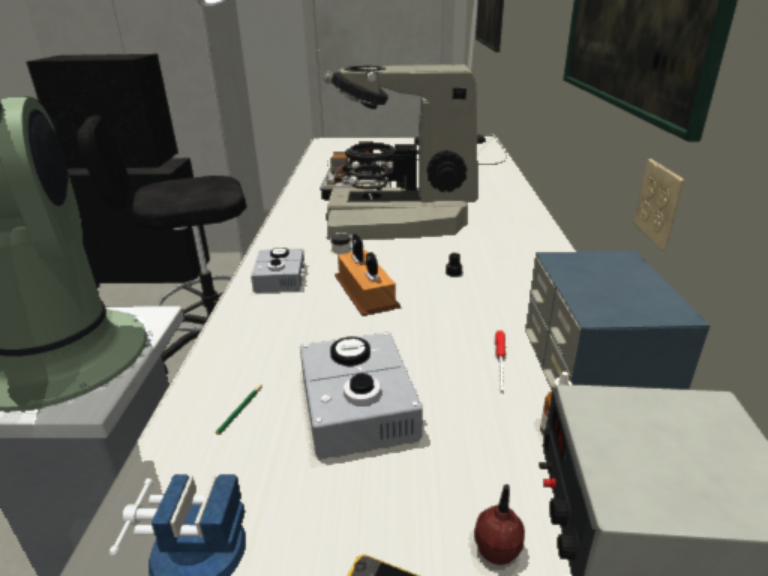

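The larger box sits at (507,272) in the scene view and (360,393) in the side view. The smaller look-alike box is at (388,415). In the orange rack, the far head at (359,293) looks round and the near one at (329,315) looks square. I'll confirm both with an enlarged crop, and start towards the box.

```bash
cat >> h.py <<'E'
from scipy.spatial.transform import Rotation as Ro
def to(xyz,yaw):
    "print delta to target in tool axes (mm) and turn wz (rad)"
    s=bot.observe();R=Ro.from_euler('xyz',s['tool_rot']);T=Ro.from_euler('xyz',[np.pi,0,yaw])
    print('t',round(s['clock'],2),'pos',np.round(s['position'],4),'rot',np.round(s['tool_rot'],3),'w',round(s['grip_width'],4),'F',np.round(s['force'],1),'ff',round(float(np.max(s['finger_force'])),1),'q7',round(s['qpos'][6],2))
    print(' shift mm',np.round(R.inv().apply(np.array(xyz)-s['position'])*1e3,1),'turn',np.round((R.inv()*T).as_rotvec(),3))
def wpose(p,s):
    "give a wrist picture world extrinsics R,t"
    R=Ro.from_euler('xyz',s['tool_rot']).as_matrix();M=np.eye(4);M[:3,:3]=R;M[:3,3]=s['position']
    C=np.linalg.inv(M@np.array(p["tool_from_camera"]));p["R"],p["t"]=C[:3,:3],C[:3,3];return p
def ray(p,uv,z):
    d=p["R"].T@np.linalg.inv(p["intrinsics"])@np.array([uv[0],uv[1],1.]);c=-p["R"].T@p["t"];return c+d*(z-c[2])/d[2]
E
python3 - <<'E'
from h import *
a=bot.grab_frame("scene")["img"][150:300,190:390]
cv2.imwrite('pics/crop.png',cv2.resize(a,(800,600),interpolation=cv2.INTER_CUBIC)[:,:,::-1])
p=bot.grab_frame("wrist");print(np.round(p["tool_from_camera"],3).tolist(),np.round(p["intrinsics"],0).tolist())
E
python3 -m jog '[[[34,-33,0,0,0,0,1],[34,-33,0,0,0,0,1],[34,-33,0,0,0,0,1],[34,-33,0,0,0,0,1],[34,-33,0,0,0,0,1]]]'
python3 -m jog '[[[34,-33,0,0,0,0,1],[34,-33,0,0,0,0,1],[34,-33,0,0,0,0,1],[34,-33,0,0,0,0,1],[34,-33,0,0,0,0,1]]]'
python3 -c "
from h import *
to([.43,-.12,.3],1.4)"
```

```text
[[0.0, -0.953, -0.304, 0.077], [1.0, 0.0, -0.0, 0.002], [0.0, -0.304, 0.953, -0.071], [0.0, 0.0, 0.0, 1.0]] [[311.0, 0.0, 255.0], [0.0, 311.0, 191.0], [0.0, 0.0, 1.0]]
clock: 1.7
position: [0.2778, -0.4029, 0.3041]
tool_rot: [3.141, -0.0, 0.247]
force: [1.2, -1.5, 0.4]
grip_width: 0.0852
finger_force: 0.0
clock: 2.2
position: [0.4024, -0.2013, 0.3042]
tool_rot: [3.141, -0.0, 0.247]
force: [0.3, -1.4, -0.4]
grip_width: 0.0855
finger_force: 0.0
t 2.2 pos [ 0.4024 -0.2013  0.3042] rot [ 3.141 -0.     0.247] w 0.0855 F [ 0.3 -1.4 -0.4] ff 0.0 q7 -1.07
 shift mm [ 46.6 -72.1   4.2] turn [ 1.000e-03 -0.000e+00 -1.153e+00]
```

View pics/crop.png

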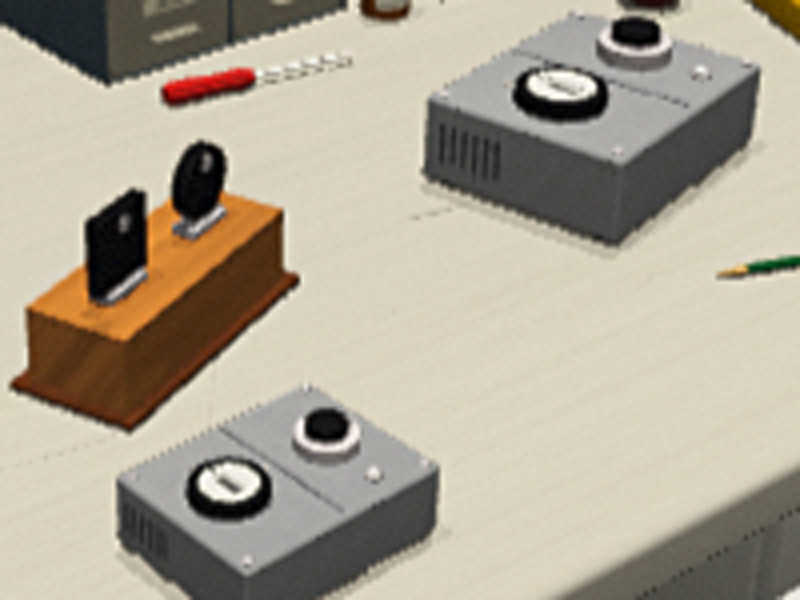

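The crop shows the round head at (200,180) on the far slot and the square head at (118,245) on the near one. The larger box is at the upper right and the smaller one at the lower left. Next I'll measure the large box from above.

```bash

python3 -m jog '[[[39,-18,0,0,0,0,1],[39,-18,0,0,0,0,1],[39,-18,0,0,0,0,1],[0,0,0,0,0,0,1]]]' >/dev/null
python3 - <<'E'
from h import *
to([.5,-.12,.3],.247)
s=bot.observe();p=wpose(bot.grab_frame("wrist"),s)
for q in("laser_box","keyway","start_top"):
    print(q,[(round(d['conf'],2),np.round(d['xyz'],4).tolist(),proj(p,d['xyz']).astype(int).tolist()) for d in bot.spot_point(q,p)[:2]])
save(p,'w1.png');np.savez('w1.npz',R=p["R"],t=p["t"],intrinsics=p["intrinsics"])
E
```

```text
t 2.6 pos [ 0.5053 -0.1178  0.3038] rot [-3.14e+00 -2.00e-03  2.52e-01] w 0.0852 F [-0.1  0.7  0.2] ff 0.0 q7 -1.32
 shift mm [-5.7  0.8  3.8] turn [-0.001 -0.002  0.005]
laser_box [(0.79, [0.5065, -0.1236, 0.0016], [258, 158])]
keyway [(0.83, [0.493, -0.0772, 0.0707], [211, 173])]
start_top [(0.9, [0.5129, -0.1654, 0.0829], [302, 179])]
```

View pics/w1.png

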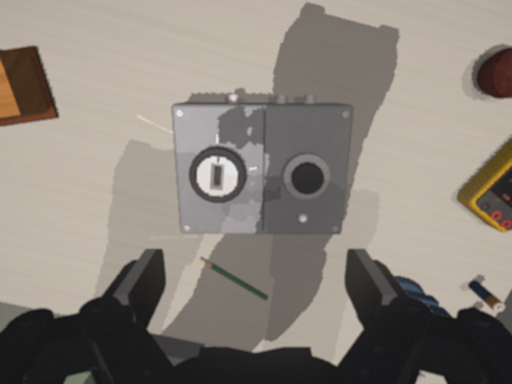

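The box lies square in view, with the key switch at (217,175), its slot roughly vertical, and the start button at (306,177). Next I'll fit the slot and the button.

```bash
python3 - <<'E'
from h import *
im=cv2.imread('pics/w1.png');p=dict(np.load('w1.npz'))
g=cv2.cvtColor(im,cv2.COLOR_BGR2GRAY)
print(g[155:196:2,205:232:2])
def blobs(mask,c,z,n,lo,hi):
    cs,_=cv2.findContours(mask.astype(np.uint8),cv2.RETR_LIST,cv2.CHAIN_APPROX_NONE)
    for k in cs:
        a=cv2.contourArea(k);m=k[:,0].mean(0)
        if lo<a<hi and np.hypot(*(m-c))<14:
            r=cv2.minAreaRect(k);b=cv2.boxPoints(r);W=np.array([ray(p,q,z)[:2] for q in b])
            print(n,a,np.round(r[0],1),np.round(r[1],1),'W',np.round(ray(p,r[0],z),4),[ (round(float(np.hypot(*(W[i+1]-W[i]))),4),round(float(np.arctan2(*(W[i+1]-W[i])[::-1])),3)) for i in(0,1)])
blobs(g>150,[217,175],.072,'metal',300,3000)
sl=np.zeros_like(g);sl[158:192,203:231]=1
blobs((g<110)&(sl>0),[217,176],.072,'slot',50,600)
blobs(g<60,[217,175],.072,'dark',200,4000)
blobs(g<50,[306,177],.083,'btn',300,3000)
# box top edges: corner screws
for u in([179,113],[346,114],[186,229],[335,229]): print(np.round(ray(p,u,.06),4))
E
```

```text
[[ 77  72  74 104 107 104  94  84  79  74  74  77  79  78]
 [ 83 109 134 206 220 212 157 151 185 171 139  80  74  78]
 [171 214 223 227 229 230 157 178 230 229 216 142 103  77]
 [221 222 224 225 227 226 160 199 230 229 229 225 206 137]
 [222 222 224 198 186 202 194 206 219 220 226 228 229 217]
 [222 222 223 178 145 135 144 152 164 188 222 228 228 229]
 [222 222 223 174 140  84  80  88 124 182 223 228 228 228]
 [221 222 222 172 141  83  82  82 121 176 225 228 228 228]
 [222 222 220 167 140  86  83  83 128 179 225 228 228 228]
 [219 221 219 163 132  86  83  83 131 181 224 224 227 227]
 [219 221 219 159 129  80  82  83 140 185 221 220 225 221]
 [221 221 217 157 125  76  81  87 143 187 220 219 219 218]
 [220 221 215 153 120  74  82  87 145 190 220 219 218 218]
 [220 220 212 151 120  75  73  86 148 194 220 219 219 218]
 [220 221 204 145 119  80  72  84 148 200 219 219 218 218]
 [219 220 201 145 130 113 107 112 157 205 219 218 218 217]
 [219 220 199 151 148 146 143 145 158 207 219 218 218 218]
 [220 220 210 191 186 179 167 167 169 209 219 217 218 214]
 [206 217 218 218 218 218 218 215 214 217 215 218 206 169]
 [112 137 198 218 219 219 217 216 216 209 198 190 133  82]
 [ 78  78 133 159 175 180 172 181 184 144 107  94  76  76]]
metal 1250.5 [217.  175.5] [39. 40.] W [ 0.4931 -0.0831  0.072 ] [(0.0394, -1.318), (0.0405, -2.906)]
slot 95.5 [217.  175.5] [19.  6.] W [ 0.4931 -0.0831  0.072 ] [(0.006, -1.318), (0.0197, -2.923)]
btn 643.0 [307.2 177.8] [28.8 29.1] W [ 0.5159 -0.1689  0.083 ] [(0.0275, -0.985), (0.0291, -2.519)]
[ 0.5423 -0.0326  0.06  ]
[ 0.5824 -0.1918  0.06  ]
[ 0.4215 -0.0623  0.06  ]
[ 0.4627 -0.2214  0.06  ]
```

```bash

python3 -m jog '[[[13,-48,0,0,0,0,1],[13,-48,0,0,0,0,1],[13,-48,0,0,0,0,1],[13,-48,0,0,0,0,1],[13,-48,0,0,0,0,1]]]' >/dev/null
python3 -m jog '[[[13,-44,0,0,0,0,1],[0,0,0,0,0,-0.145,1],[0,0,0,0,0,-0.145,1],[0,0,0,0,0,-0.145,1],[0,0,0,0,0,-0.145,1]]]' >/dev/null
python3 -m jog '[[[0,0,0,0,0,-0.145,1],[0,0,0,0,0,-0.145,1],[0,0,0,0,0,-0.145,1],[0,0,0,0,0,-0.145,1],[0,0,0,0,0,-0.145,1]]]' >/dev/null
python3 -m jog '[[[0,0,0,0,0,-0.145,1],[0,0,0,0,0,-0.145,1],[0,0,0,0,0,-0.13,1],[0,0,0,0,0,0,1]]]' >/dev/null
python3 - <<'E'
from h import *
to([.513,.177,.3],1.97)
s=bot.observe();p=wpose(bot.grab_frame("wrist"),s)
for q in("key_rack","round_key","round_key_bow","square_key"):
    print(q,[(round(d['conf'],2),np.round(d['xyz'],4).tolist(),proj(p,d['xyz']).astype(int).tolist()) for d in bot.spot_point(q,p)[:2]])
for q in ("round_key","square_key","key_rack"):
  for d in bot.trace(q,p)[:1]:
    m=d["region"].astype(np.uint8);k=max(cv2.findContours(m,cv2.RETR_EXTERNAL,cv2.CHAIN_APPROX_NONE)[0],key=cv2.contourArea)
    print(q,d['conf'],cv2.minAreaRect(k))
save(p,'w2.png');np.savez('w2.npz',R=p["R"],t=p["t"],intrinsics=p["intrinsics"])
E
```

```text
t 4.7 pos [0.5084 0.171  0.3039] rot [-3.141  0.     1.972] w 0.0854 F [-0.  -0.3 -0. ] ff 0.0 q7 -0.38
 shift mm [3.7 6.6 3.9] turn [-0.     0.     0.002]
key_rack [(0.87, [0.4953, 0.2137, -0.0029], [259, 119])]
round_key [(0.58, [0.5122, 0.1788, 0.0483], [262, 161])]
round_key_bow [(0.33, [0.6832, 0.2894, 0.0019], [432, 123])]
square_key [(0.73, [0.4852, 0.2545, 0.046], [267, 81])]
round_key 0.89 ((261.5, 173.0), (44.0, 15.0), 90.0)
square_key 0.77 ((262.0, 85.5), (55.0, 16.0), 90.0)
key_rack 0.68 ((262.0, 121.0), (162.0, 72.0), 90.0)
```

View pics/w2.png

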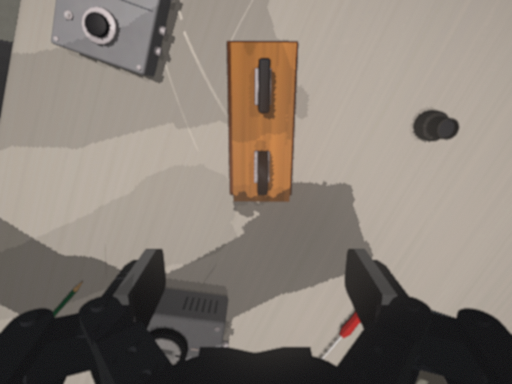

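The rack is square in view. The round key's dark head is edge-on at (264,172) and the square head is at (264,86), so the yaw is good.

```bash
python3 - <<'E'
from h import *
im=cv2.imread('pics/w2.png');p=dict(np.load('w2.npz'));g=cv2.cvtColor(im,cv2.COLOR_BGR2GRAY)
m=(g<70).astype(np.uint8);n,l,st,c=cv2.connectedComponentsWithStats(m)
for i in range(1,n):
    if 255<c[i][0]<275 and c[i][1]<210 and st[i][4]>40: print(st[i],np.round(c[i],1),[np.round(ray(p,c[i],z),4).tolist() for z in(.08,.1)])
to([.5122,.178,.18],1.972)
E
```

```text
[258  58  13  56 604] [264.1  85.6] [[0.4828, 0.2488, 0.08], [0.4824, 0.2482, 0.1]]
[258 151  10  44 374] [262.6 173.2] [[0.5138, 0.1739, 0.08], [0.5113, 0.1784, 0.1]]
t 5.1 pos [0.5083 0.1724 0.3039] rot [3.142 0.    1.971] w 0.0852 F [ 0.1 -0.   0.1] ff 0.0 q7 -0.38
 shift mm [  3.6   5.8 123.9] turn [ 0.     0.    -0.001]
```

```bash

python3 -m jog '[[[1.5,5.8,40,0,0,0,1],[0,0,40,0,0,0,1],[0,0,40,0,0,0,1],[0,0,0,0,0,0,0.7]]]' 
python3 - <<'E'
from h import *
to([.513,.176,.133],1.971)
s=bot.observe();p=wpose(bot.grab_frame("wrist"),s)
print([(round(d['conf'],2),np.round(d['xyz'],4).tolist()) for q in("round_key","round_key_bow") for d in bot.spot_point(q,p)[:2]])
save(p,'w3.png')
E
```

```text
clock: 5.5
position: [0.5112, 0.1753, 0.1802]
tool_rot: [-3.135, -0.001, 1.972]
force: [-0.1, -1.0, 0.1]
grip_width: 0.0731
finger_force: 0.0
t 5.5 pos [0.5112 0.1753 0.1802] rot [-3.135e+00 -1.000e-03  1.972e+00] w 0.0731 F [-0.1 -1.   0.1] ff 0.0 q7 -0.52
 shift mm [-0.1  2.2 47.1] turn [-0.007 -0.001  0.001]
[(0.77, [0.513, 0.18, 0.0501]), (0.71, [0.5153, 0.1765, 0.0796])]
```

View pics/w3.png

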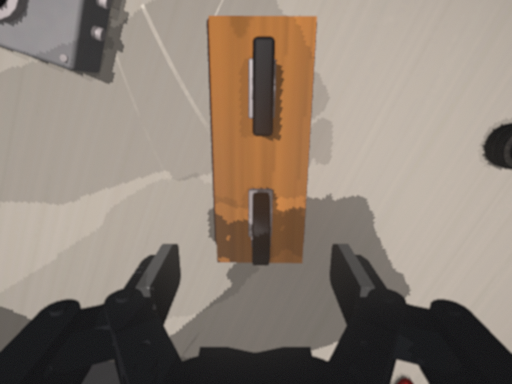

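The round head is at (262,228), nearly centred between the fingers (centre about 255). I'll shift about 2 mm, descend and grip.

```bash

python3 -m jog '[[[1.5,2.2,17,0,0,0,0.7],[0,0,15,0,0,0,0.7],[0,0,15,0,0,0,0.7],[0,0,0,0,0,0,0.5],[0,0,0,0,0,0,0]]]' 60
python3 -m jog '[[[0,0,0,0,0,0,0],[0,0,0,0,0,0,0],[0,0,0,0,0,0,0],[0,0,0,0,0,0,0],[0,0,0,0,0,0,0]]]'
```

```text
clock: 6.15
position: [0.5143, 0.1784, 0.1367]
tool_rot: [-3.141, -0.0, 1.972]
force: [-0.3, 0.1, -0.2]
grip_width: 0.0314
finger_force: 0.0
clock: 6.65
position: [0.5147, 0.1784, 0.1374]
tool_rot: [3.141, 0.0, 1.972]
force: [-0.7, 0.0, 6.1]
grip_width: 0.0094
finger_force: 60.0
```

```bash

python3 -m jog '[[[0,0,-20,0,0,0,0],[0,0,-35,0,0,0,0],[0,0,-40,0,0,0,0],[0,0,-25,0,0,0,0],[0,0,0,0,0,0,0]]]'
python3 -m jog '[[[-38,-20,0,0,0,0,0],[-38,-20,0,0,0,0,0],[-38,-20,0,0,0,0,0],[-38,-20,0,0,0,0,0],[-38,-20,0,0,0,0,0]]]' >/dev/null
python3 -m jog '[[[-38,-20,0,0,0,0,0],[0,0,0,0,0,-0.145,0],[0,0,0,0,0,-0.145,0],[0,0,0,0,0,-0.145,0],[0,0,0,0,0,-0.145,0]]]' >/dev/null
python3 -m jog '[[[0,0,0,0,0,-0.145,0],[0,0,0,0,0,-0.145,0],[0,0,0,0,0,-0.145,0],[0,0,0,0,0,-0.145,0],[0,0,0,0,0,-0.145,0]]]' >/dev/null
python3 -m jog '[[[0,0,0,0,0,0,0],[0,0,0,0,0,0,0]]]' >/dev/null
python3 - <<'E'
from h import *
to([.493,-.082,.26],3.33)
s=bot.observe();p=wpose(bot.grab_frame("wrist"),s)
print([(q,round(d['conf'],2),np.round(d['xyz'],4).tolist()) for q in("round_key","round_key_bow","keyway","start_top","laser_box") for d in bot.spot_point(q,p)[:2]])
save(p,'w4.png');np.savez('w4.npz',R=p["R"],t=p["t"],intrinsics=p["intrinsics"])
E
```

```text
clock: 7.15
position: [0.5155, 0.1787, 0.2601]
tool_rot: [3.137, 0.001, 1.971]
force: [0.0, 0.2, -1.8]
grip_width: 0.0092
finger_force: 59.2
t 8.85 pos [ 0.4928 -0.0786  0.2564] rot [ 3.141e+00 -1.000e-03 -3.011e+00] w 0.0089 F [-0.3 -0.2 -2.1] ff 59.1 q7 1.17
 shift mm [ 0.3 -3.4 -3.6] turn [ 0.001 -0.001 -0.058]
[('round_key', 0.65, [0.4931, -0.0771, 0.1698]), ('round_key', 0.56, [0.4949, -0.0804, 0.072]), ('round_key_bow', 0.65, [0.493, -0.0762, 0.2014]), ('keyway', 0.82, [0.493, -0.0821, 0.0717]), ('start_top', 0.68, [0.5165, -0.1676, 0.0825]), ('laser_box', 0.62, [0.5083, -0.1248, -0.0004])]
```

View pics/w4.png

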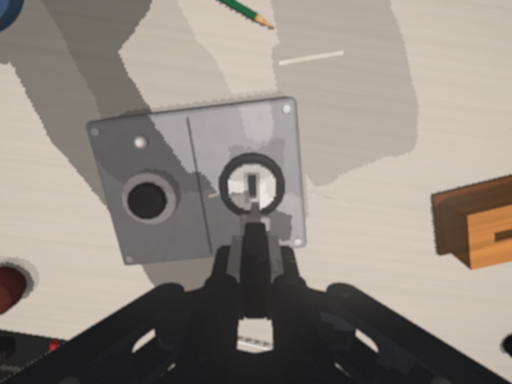

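The held key is edge-on at column ~256, with its slot just ahead at (253,186) and the button at (148,200). Now I'll measure the slot's centre and angle.

```bash
python3 - <<'E'
from h import *
for f,(x0,x1,y0,y1) in (('w1',(203,232,160,191)),('w4',(236,270,165,203))):
    im=cv2.imread(f'pics/{f}.png');p=dict(np.load(f+'.npz'));g=cv2.cvtColor(im,cv2.COLOR_BGR2GRAY).astype(float)
    if f=='w4': print(g[y0:y1:2,x0:x1:2].astype(int))
    ctr=[]
    # inner slot mid column per row, sub-pixel
    for v in range(y0,y1):
        row=g[v,x0:x1];w=np.clip(115-row,0,None)
        if (w>15).sum()>=4 and (w>15).sum()<12: ctr.append((np.dot(w,np.arange(x0,x1))/w.sum(),v))
    ctr=np.array(ctr);ctr=ctr[1:-1];k=np.polyfit(ctr[:,1],ctr[:,0],1);v0,v1=ctr[0,1],ctr[-1,1]
    for z in(.072,.069):
        A,B=[ray(p,(np.polyval(k,v),v),z) for v in(v0,v1)]
        print(f,z,v0,v1,k,'ang',np.arctan2(*(A-B)[1::-1])%np.pi,'ctr',np.round((A+B)/2,4),np.hypot(*(A-B)[:2]))
E
```

```text
w1 0.072 168.0 183.0 [-6.04546643e-02  2.27528416e+02] ang 0.15757786476793137 ctr [ 0.493 -0.083  0.072] 0.015628508869678776
w1 0.069 168.0 183.0 [-6.04546643e-02  2.27528416e+02] ang 0.15757786476793118 ctr [ 0.4922 -0.0828  0.069 ] 0.015783305543947895
[[ 63  69  81 131 168 170 169 169 171 178 179 176 145  99  77  67  69]
 [ 79 124 149 175 192 193 192 193 193 197 194 192 181 169 150 102  71]
 [141 186 194 195 191 194 191 194 192 191 191 191 193 194 193 170 124]
 [187 192 192 194 188 187 182 182 182 182 182 182 191 192 195 197 175]
 [192 193 191 191 168 151 142 132 139 143 149 153 185 193 194 195 194]
 [192 191 190 191 161 150 106  92  88  90 133 151 183 193 193 195 192]
 [191 191 191 191 160 156  93  69  71  67 129 146 185 193 195 204 203]
 [191 191 189 191 172 164  94  72  73  67 132 151 196 206 207 212 212]
 [208 207 207 199 175 163  95  70  73  69 136 161 201 213 215 212 215]
 [219 219 219 219 189 172 107  71  72  72 137 167 212 218 227 217 212]
 [218 218 217 218 195 178 110  70  72  72 141 176 222 230 228 213 214]
 [219 217 219 219 196 182 120  68  71  70 134 179 222 231 228 212 210]
 [218 218 219 219 194 177 122  71  71  68 134 180 221 230 227 214 208]
 [213 215 214 207 149 134 109  72  71  68 133 180 222 231 220 210 208]
 [152 151 153 158 132 123 111  72  69  64 132 180 221 230 223 221 217]
 [142 143 146 154 141 125 118  92  91  86 143 181 221 230 228 229 219]
 [155 153 153 156 143 127 122 116 117 120 159 181 220 230 229 228 219]
 [156 154 154 155 143 128 139 154 179 187 191 183 219 230 228 227 227]
 [154 153 155 155 141 125 129 152 164 165 164 164 218 229 227 227 228]]
w4 0.072 167.0 194.0 [-1.21295575e-01  2.74418695e+02] ang 0.012245007905299143 ctr [ 0.4865 -0.083   0.072 ] 0.024070424416995133
w4 0.069 167.0 194.0 [-1.21295575e-01  2.74418695e+02] ang 0.012245007905299587 ctr [ 0.4874 -0.0829  0.069 ] 0.024353189195215164
```

```bash
python3 - <<'E'
from h import *
p=dict(np.load('w4.npz'))
for uv,z in (((252,185.5),.069),((252,186),.072),((148,200),.083)): print(ray(p,uv,z))
im=cv2.imread('pics/w4.png');g=cv2.cvtColor(im,cv2.COLOR_BGR2GRAY)
m=(g<55).astype(np.uint8);n,l,st,c=cv2.connectedComponentsWithStats(m)
print(c[l[200,148]],st[l[200,148]],ray(p,c[l[200,148]],.083))
# bezel outer ellipse: dark ring, top part + sides
print(g[140:222:2,252],g[186,210:300:2])
to([.493,-.083,.20],3.29)
E
```

```text
[ 0.49170746 -0.08274135  0.069     ]
[ 0.49125023 -0.08277784  0.072     ]
[ 0.5112255  -0.16730279  0.083     ]
[146.58630665 200.11668274] [ 128  183   38   35 1037] [ 0.51148149 -0.16846514  0.083     ]
[176 171 170 171 164 150 111  66  79  75  67  77 138 189 192 191 161 118
  71  72  74  72  71  71  72  71  71  74 104 147 186 127 101  94  89  89
  88  89  91  96  96] [109 143 164 170 124  61  62  61  62 173 219 217 218 219 218 217 218 194
 180 116  68  71  70 136 178 223 231 227 212 212 210 211 200 103  67  71
  69  98 159 162 162 163 162 163 160]
t 9.15 pos [ 0.493  -0.0784  0.2569] rot [-3.141  0.    -3.007] w 0.0093 F [ 1.   0.1 -1. ] ff 59.1 q7 1.18
 shift mm [ 0.6 -4.5 56.9] turn [-0.     0.    -0.014]
```

```bash

python3 -m jog '[[[1.2,-4.5,20,0,0,-0.014,0],[0,0,21,0,0,0,0],[0,0,0,0,0,0,0]]]' 
python3 - <<'E'
from h import *
to([.4923,-.083,.20],3.29)
s=bot.observe();p=wpose(bot.grab_frame("wrist"),s)
for n in("wrist","side","scene"):
    p=bot.grab_frame(n)
    if n=="wrist": p=wpose(p,bot.observe())
    print(n,[(q,round(d['conf'],2),np.round(d['xyz'],4).tolist()) for q in("round_key","keyway") for d in bot.spot_point(q,p)[:2]])
    if n=="wrist":a=cv2.resize(p["img"][120:290,160:360],(480,408),interpolation=2)
    if n=="side":b=cv2.resize(p["img"][190:260,200:290],(520,408),interpolation=2)
cv2.imwrite('pics/w5.png',cv2.resize(np.hstack([a,b]),(800,326))[:,:,::-1])
E
```

```text
clock: 9.45
position: [0.4915, -0.0832, 0.2142]
tool_rot: [3.141, -0.003, -2.993]
force: [-2.2, 0.9, 0.1]
grip_width: 0.0092
finger_force: 59.1
t 9.45 pos [ 0.4915 -0.0832  0.2142] rot [ 3.141e+00 -3.000e-03 -2.993e+00] w 0.0092 F [-2.2  0.9  0.1] ff 59.1 q7 1.14
 shift mm [-0.8  0.  14.2] turn [ 0.001 -0.003  0.   ]
wrist [('round_key', 0.92, [0.4914, -0.079, 0.1308]), ('keyway', 0.93, [0.4922, -0.0821, 0.0701])]
side [('round_key', 0.7, [0.4985, -0.0817, 0.1292]), ('keyway', 0.67, [0.4925, -0.0845, 0.0689]), ('keyway', 0.42, [0.3149, 0.3026, 0.0455])]
scene [('round_key', 0.7, [0.4937, -0.0832, 0.1325]), ('keyway', 0.49, [0.3175, 0.3016, 0.049]), ('keyway', 0.46, [0.4935, -0.0809, 0.0724])]
```

View pics/w5.png

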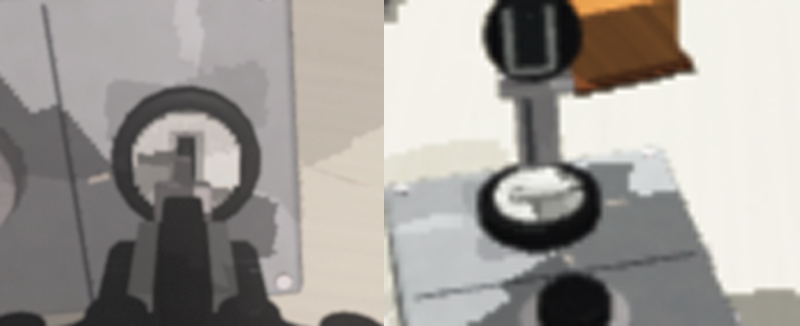

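In the wrist crop, the blade lines up with the slot at column ~185. In the side crop, the blade (540) is above the barrel centre (540). I'll lower it while watching the force.

```bash

python3 -m jog '[[[-0.5,0,5,0,0,0,0],[0,0,4,0,0,0,0],[0,0,3,0,0,0,0],[0,0,3,0,0,0,0],[0,0,0,0,0,0,0]]]' | egrep 'pos|force|rot'
python3 -m jog '[[[0,0,3,0,0,0,0],[0,0,2,0,0,0,0],[0,0,2,0,0,0,0],[0,0,0,0,0,0,0]]]' | egrep 'pos|force|rot'
```

```text
position: [0.4928, -0.083, 0.2004]
tool_rot: [3.141, -0.001, -2.992]
force: [0.2, 0.4, -0.5]
finger_force: 59.1
position: [0.4926, -0.0825, 0.1937]
tool_rot: [3.141, -0.001, -2.992]
force: [-1.7, 3.3, -1.6]
finger_force: 59.2
```

```bash

python3 -m jog '[[[0,0,3,0,0,0,0],[0,0,3,0,0,0,0],[0,0,0,0,0,0,0]]]' | egrep 'pos|force|rot'
python3 -c "
from h import *
to([.4928,-.083,.159],3.29);print(bot.observe()['moment'])"
```

```text
position: [0.4926, -0.0825, 0.1875]
tool_rot: [3.141, -0.001, -2.992]
force: [-1.7, 5.2, -4.1]
finger_force: 58.9
t 11.15 pos [ 0.4926 -0.0825  0.1875] rot [ 3.141e+00 -1.000e-03 -2.992e+00] w 0.0092 F [-1.7  5.2 -4.1] ff 58.9 q7 1.1
 shift mm [-0.2 -0.5 28.5] turn [ 0.001 -0.001  0.001]
[1.22893333 0.57119707 0.03729035]
```

```bash

python3 -m jog '[[[0.1,0.7,3,0,0,0,0],[0,0,3,0,0,0,0],[0,0,3,0,0,0,0],[0,0,0,0,0,0,0]]]' | egrep 'pos|force|rot'
python3 -m jog '[[[0,0,3,0,0,0,0],[0,0,3,0,0,0,0],[0,0,0,0,0,0,0]]]' | egrep 'pos|force|rot'
```

```text
position: [0.4925, -0.0823, 0.1784]
tool_rot: [3.141, -0.0, -2.992]
force: [-2.7, 2.7, -3.4]
finger_force: 58.8
position: [0.4925, -0.0823, 0.1726]
tool_rot: [3.141, -0.0, -2.992]
force: [-2.9, 2.2, -4.3]
finger_force: 58.8
```

```bash

python3 -m jog '[[[0.3,0.3,3,0,0,0,0],[0,0,3,0,0,0,0],[0,0,3,0,0,0,0],[0,0,0,0,0,0,0]]]' | egrep 'pos|force|rot'
python3 -m jog '[[[0,0,2,0,0,0,0],[0,0,2,0,0,0,0],[0,0,0,0,0,0,0]]]' | egrep 'pos|force|rot'
```

```text
position: [0.4924, -0.0822, 0.1635]
tool_rot: [3.141, -0.0, -2.992]
force: [-1.6, 1.1, -2.5]
finger_force: 59.0
position: [0.4924, -0.0822, 0.1597]
tool_rot: [3.142, -0.0, -2.992]
force: [-2.2, 1.4, -1.6]
finger_force: 59.0
```

```bash

python3 -m jog '[[[0,0,1.5,0,0,0,0],[0,0,0,0,0,0,0]]]' | egrep 'pos|force'
python3 -m jog '[[[0,0,1.5,0,0,0,0],[0,0,0,0,0,0,0]]]' | egrep 'pos|force'
```

```text
position: [0.4925, -0.082, 0.1592]
force: [-9.0, 0.6, 21.2]
finger_force: 62.7
position: [0.4927, -0.0819, 0.1587]
force: [-15.9, 0.9, 48.5]
finger_force: 67.5
```

```bash

python3 -m jog '[[[0,0,-2.2,0,0,0,0],[0,0,0,0,0,0,0]]]' | egrep 'pos|force'
python3 -m jog '[[[0,0,0,0,0,0.1,0],[0,0,0,0,0,0.1,0],[0,0,0,0,0,0.1,0],[0,0,0,0,0,0,0]]]' | egrep 'pos|force|rot'
python3 -c "
from h import *
print(bot.observe()['moment'])"
```

```text
position: [0.4926, -0.082, 0.1594]
force: [-1.2, 1.9, 1.9]
finger_force: 60.0
position: [0.4925, -0.0818, 0.1592]
tool_rot: [3.141, 0.0, 2.987]
force: [-2.9, 3.9, 6.9]
finger_force: 60.6
[0.87560402 0.83868181 0.02616503]
```

```bash

python3 -m jog '[[[0,0,0,0,0,0.13,0],[0,0,0,0,0,0.13,0],[0,0,0,0,0,0.13,0],[0,0,0,0,0,0,0]]]' | egrep 'pos|force|rot'
python3 -m jog '[[[0,0,0,0,0,0.13,0],[0,0,0,0,0,0.13,0],[0,0,0,0,0,0.13,0],[0,0,0,0,0,0,0]]]' | egrep 'pos|force|rot'
python3 -c "
from h import *
print(bot.observe()['moment'])"
```

```text
position: [0.4924, -0.0815, 0.1592]
tool_rot: [3.141, 0.0, 2.596]
force: [-3.6, 5.9, 6.5]
finger_force: 60.7
position: [0.4925, -0.0812, 0.1593]
tool_rot: [3.141, -0.0, 2.207]
force: [-3.8, 7.0, 7.2]
finger_force: 60.6
[ 1.7483848   0.89810455 -0.05351692]
```

```bash

python3 -m jog '[[[0.5,0.3,0,0,0,0.1,0],[0,0,0,0,0,0.1,0],[0,0,0,0,0,0.05,0],[0,0,0,0,0,0,0]]]' | egrep 'pos|force|rot'
python3 -c "
from h import *
print(bot.observe()['moment'])"
python3 -m jog '[[[0,0,0,0,0,0.05,0],[0,0,0,0,0,0.05,0],[0,0,0,0,0,0,0]]]' | egrep 'pos|force|rot'
python3 -c "
from h import *
print(bot.observe()['moment'])"
```

```text
position: [0.4929, -0.0807, 0.1592]
tool_rot: [3.14, -0.0, 1.96]
force: [-0.6, 5.8, 4.4]
finger_force: 60.3
[1.47521464 0.15360541 0.05133331]
position: [0.493, -0.0806, 0.1592]
tool_rot: [3.14, -0.0, 1.861]
force: [0.9, 6.0, 3.3]
finger_force: 60.8
[ 1.35514943 -0.06196412  0.6532962 ]
```

```bash

python3 -m jog '[[[0,0,0,0,0,-0.03,0],[0,0,0,0,0,0,0.5],[0,0,0,0,0,0,0.5],[0,0,0,0,0,0,0.5],[0,0,0,0,0,0,0.5]]]' | egrep 'pos|force|rot|wid'
python3 -m jog '[[[0,0,-10,0,0,0,0.5],[0,0,-25,0,0,0,0.5],[0,0,-45,0,0,0,0.5],[0,0,-45,0,0,0,0.5],[0,0,0,0,0,0,0.5]]]' | egrep 'pos|force|rot|wid'
python3 - <<'E'
from h import *
s=bot.observe();p=wpose(bot.grab_frame("wrist"),s);save(p,'w6.png');np.savez('w6.npz',R=p["R"],t=p["t"],intrinsics=p["intrinsics"])
print([(q,round(d['conf'],2),np.round(d['xyz'],4).tolist()) for q in("round_key","keyway","start_top") for d in bot.spot_point(q,p)[:2]])
for n in("side","scene"):
  p=bot.grab_frame(n);print(n,[(q,round(d['conf'],2),np.round(d['xyz'],4).tolist()) for q in("round_key","start_top") for d in bot.spot_point(q,p)[:2]])
to([.514,-.1685,.25],1.87)
E
```

```text
position: [0.4923, -0.0817, 0.159]
tool_rot: [-3.142, 0.0, 1.89]
force: [0.2, 0.4, -0.9]
grip_width: 0.0431
finger_force: 0.0
position: [0.494, -0.0813, 0.2897]
tool_rot: [3.135, 0.004, 1.891]
force: [0.9, -0.7, -0.6]
grip_width: 0.0426
finger_force: 0.0
[('round_key', 0.65, [0.4924, -0.0785, 0.0741]), ('keyway', 0.76, [0.4933, -0.0845, 0.0716]), ('keyway', 0.35, [0.4908, -0.0807, 0.0752]), ('start_top', 0.71, [0.5165, -0.1674, 0.0806]), ('start_top', 0.23, [0.4915, -0.0808, 0.0707])]
side [('round_key', 0.51, [0.4915, -0.0825, 0.0698]), ('start_top', 0.72, [0.5131, -0.169, 0.0861]), ('start_top', 0.5, [0.3192, 0.2386, 0.0522])]
scene [('round_key', 0.7, [0.4936, -0.0811, 0.0745]), ('start_top', 0.47, [0.317, 0.2396, 0.0536]), ('start_top', 0.42, [0.5126, -0.1678, 0.0836])]
t 16.55 pos [ 0.4922 -0.0814  0.2836] rot [-3.141e+00 -1.000e-03  1.891e+00] w 0.0428 F [-0.3  0.4  0.5] ff 0.0 q7 0.04
 shift mm [-89.5  -6.7  33.6] turn [-0.001 -0.001  0.021]
```

View pics/w6.png

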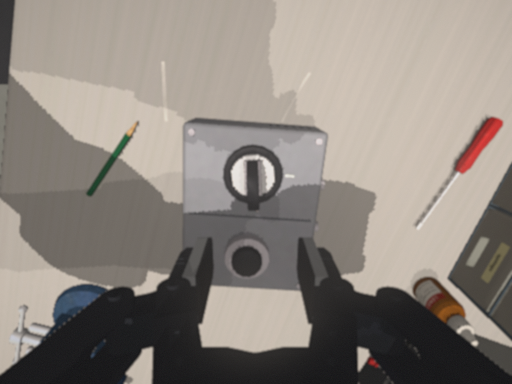

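The key stands in the switch at (253,185), nearly parallel to the line from switch to button, so the switch is on. The button is at (246,260). I'll shut the fingers and move over it.

```bash

python3 -m jog '[[[-45,-3.5,0,0,0,0,0],[-44.5,-3.2,0,0,0,0,0],[0,0,40,0,0,0,0],[0,0,40,0,0,0,0],[0,0,25,0,0,0,0]]]' >/dev/null
python3 -m jog '[[[0,0,0,0,0,0,0],[0,0,0,0,0,0,0]]]' | egrep 'pos|force|rot|wid'
python3 -c "
from h import *
to([.514,-.1685,.156],1.89)"
```

```text
position: [0.5143, -0.1683, 0.1796]
tool_rot: [-3.141, -0.001, 1.891]
force: [0.9, -0.1, 0.4]
grip_width: -0.0007
finger_force: 0.0
t 17.25 pos [ 0.5143 -0.1683  0.1796] rot [-3.141e+00 -1.000e-03  1.891e+00] w -0.0007 F [ 0.9 -0.1  0.4] ff 0.0 q7 0.09
 shift mm [-0.1 -0.4 23.6] turn [-0.    -0.001  0.001]
```

```bash

python3 -m jog '[[[0,0,12,0,0,0,0],[0,0,10,0,0,0,0],[0,0,0,0,0,0,0]]]' | egrep 'pos|force'
python3 -m jog '[[[0,0,2,0,0,0,0],[0,0,2,0,0,0,0],[0,0,0,0,0,0,0]]]' | egrep 'pos|force'
python3 -m jog '[[[0,0,1.5,0,0,0,0],[0,0,0,0,0,0,0]]]' | egrep 'pos|force'
```

```text
position: [0.5137, -0.1686, 0.1563]
force: [-0.4, 0.0, 0.7]
finger_force: 0.0
position: [0.5143, -0.1686, 0.1532]
force: [1.0, -0.8, 2.4]
finger_force: 1.1
position: [0.5143, -0.1686, 0.1517]
force: [1.0, 0.1, 2.9]
finger_force: 1.5
```

```bash

python3 -m jog '[[[0,0,1.5,0,0,0,0],[0,0,1,0,0,0,0],[0,0,0,0,0,0,0]]]' | egrep 'pos|force'
python3 -m jog '[[[0,0,1,0,0,0,0],[0,0,0.5,0,0,0,0],[0,0,0,0,0,0,0]]]' | egrep 'pos|force'
```

```text
position: [0.5142, -0.1686, 0.1491]
force: [0.5, 0.5, 3.6]
finger_force: 2.3
position: [0.5143, -0.1686, 0.1484]
force: [-4.5, 0.1, 21.1]
finger_force: 10.7
```

The force jumped to 21 N at the bottom, so the button is fully down. I'll release it, retreat and check.

```bash

python3 -m jog '[[[0,0,-5,0,0,0,0],[0,0,-20,0,0,0,0],[0,0,-45,0,0,0,0],[0,0,-45,0,0,0,0],[0,0,0,0,0,0,0]]]' | egrep 'pos|force'
python3 -m jog '[[[-30,0,0,0,0,0,0],[0,0,0,0,0,0,0],[0,0,0,0,0,0,0]]]' | egrep 'pos|force'
python3 - <<'E'
from h import *
s=bot.observe();p=wpose(bot.grab_frame("wrist"),s);w=p["img"][100:330,130:380]
for n in("side","scene"):
  q=bot.grab_frame(n);print(n,[(k,round(d['conf'],2),np.round(d['xyz'],4).tolist()) for k in("round_key","start_top","square_key","screwdriver_red","eyepiece_1","grease_jar") for d in bot.spot_point(k,q)[:1]])
  if n=="side": b=q["img"][150:290,170:320]
cv2.imwrite('pics/end.png',np.hstack([cv2.resize(w,(400,370)),cv2.resize(b,(396,370))])[:,:,::-1])
E
```

```text
position: [0.5157, -0.1687, 0.2674]
force: [0.5, 0.5, -0.4]
finger_force: 0.0
position: [0.5231, -0.1974, 0.262]
force: [0.1, 0.5, 0.7]
finger_force: 0.0
side [('round_key', 0.7, [0.4949, -0.0844, 0.0735]), ('start_top', 0.76, [0.5142, -0.1678, 0.0858]), ('screwdriver_red', 0.51, [0.7223, -0.0256, 0.001]), ('eyepiece_1', 0.7, [0.6833, 0.2901, 0.0007])]
scene [('round_key', 0.54, [0.4928, -0.0796, 0.0756]), ('start_top', 0.56, [0.3192, 0.2393, 0.0533]), ('square_key', 0.75, [0.4789, 0.2543, 0.0503]), ('screwdriver_red', 0.43, [0.7256, -0.0238, -0.0024]), ('eyepiece_1', 0.69, [0.6813, 0.287, -0.0008]), ('grease_jar', 0.62, [0.4359, 0.4039, -0.0006])]
```

View pics/end.png

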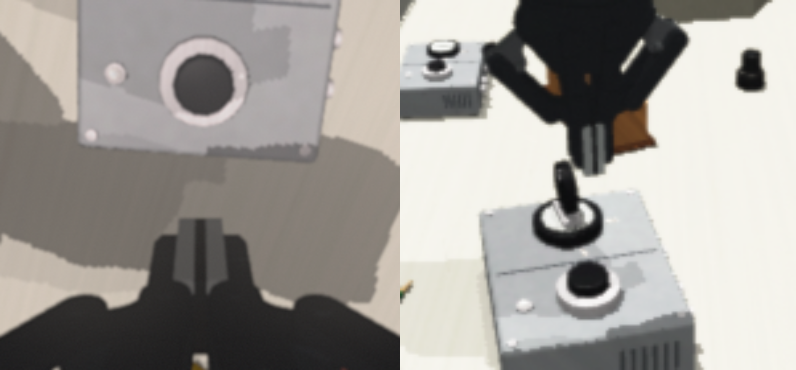

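The key is seated upright and turned on at (566,210) in the side crop, the button is out at (588,280), and the gripper is clear of everything. Handing in.

```bash
python3 -c "
from workcell import bot
print(bot.job_done())"
```

```text
the job is handed in; nothing more can be done
None
```

I handed the job in (no verdict came back): the round key is fully home in the larger box's switch and turned clockwise to the stop, the start button was pressed fully down and sprang back, and the final pictures show the square key and bystanders where they started.

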